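Case the pocket volume and snap the lid shut

ROBOT

A 6-joint arm with a two-finger parallel gripper is mounted at the origin on the work surface. World frame = base frame: x ahead of the robot, y to its left, z up, the work surface at z = 0. Lengths are in m, angles in degrees, forces in N, time in s.
With the tool pointing down it reaches from about 0.4 to 0.825 m from the base axis. Payload 7 kg.
Tool frame: the origin (TCP) lies midway between the tips of the shut fingers; the grasp point (between the pads) lies 19 mm behind it; z points along the fingers, y is the line along which they close (so a half turn about z gives the same grasp; the last joint's range is limited). The gripper opens to 88 mm and grips with 3 to 60 N. Pads are 19 mm wide; open, the fingers measure 130 mm over their backs; the gripper's body (78 mm by 193 mm) begins 47 mm behind the grasp point.
Start: joints at [-50.415, 20.546, 0.682, 0, -70.136, -16.507], TCP at [0.265, -0.621, 0.227] pointing down, gripper open.
Joint ranges: [-176.03, 176.03], [-82.01, 121.73], [-58.28, 71.71], [-173.87, 95.51], [-174.79, -0.11], [-173.66, 173.66]. Speed limits (degrees/s): [136.94, 136.94, 172.46, 180, 180, 180].

INTERFACE

Orientations are given as a 3x3 rotation matrix whose columns are the frame's x, y, z axes.
In Python, from rig import robot gives the robot as it stands. Calls block until the motion is done:
- robot.goto(position, orientation): joint-space move of the TCP to a pose.
- robot.servo_line(position, ori=None, speed=0.15): straight line of the TCP; ori=None keeps the orientation; speed is the mean speed in m/s.
- robot.movej(angles): joint-space move.
- robot.move_gripper(opening): opening from 0.0 (shut) to 1.0 (fully open); the grip force is fixed at half the most; returns when the fingers have stopped.
- robot.dwell(seconds).
- robot.ik(position, orientation): joint angles nearest the present ones, or None.
- robot.grab_frame(name): name is "side" or "top" or "wrist"; returns (picture, depth): 420x560x3 uint8, red, green, blue; 420x560 float32, m along the optical axis (not along the pixel's ray), 0 where there is no reading.
- robot.camera_info(name): a dict with "vfov" (degrees; the focal length in pixels is half the picture's height over the tangent of half this angle, whatever the lens; pixels are square), "cx", "cy" (the principal point, pixels), "view" (4x4, takes a point from world to camera coordinates); the wrist camera has in their place "T_tool_cam" (4x4, takes a point from camera to tool coordinates, whose origin is the TCP and whose axes are the flange's). Camera axes: x right, y down, z forward; pixel columns grow to the right and rows downward; lengths in m; the calibration is good to about 2 mm. A picture is of the moment at which its call begins: read the wrist's pose just before it. camera_info takes no time and is no camera call.
A pose or a line that the arm cannot do raises robot.Unreachable and nothing moves.
- robot.job_done(): hands the job in; it is judged then, once.
Readings, each from a call of its own:
- robot.read_t(): time.
- robot.read_qpos(): joint angles.
- robot.read_qvel(): joint speeds.
- robot.read_effort(): joint torques, N m.
- robot.read_position(): TCP position.
- robot.read_tcp_rot(): TCP orientation.
- robot.read_force(): force on the tool from outside, world axes, zero at the start.
- robot.read_ft_torque(): the same for the moment, N m.
- robot.read_grip_width(): opening from 0.0 (shut) to 1.0 (fully open).
- robot.read_finger_force(): force on a finger pad.
Only numpy, scipy, OpenCV 4.12 (cv2) and the standard library are available. Lean on these libraries where they do the work, as an engineer would, in place of code of your own. Each camera call takes 0.05 s, during which the arm holds its last target. There are 200 camera calls.

TASK

Lay the small bound volume flat in the cradle inside the open storage case and let go of it, then swing the lid over and press down on the middle of its free edge until the spring catch clicks and the lid stays shut by itself. Go gently: never bear on the lid with more than about 25 N (the catch gives way at roughly half of that). Leave the other things on the table where they are.

Things in the scene. Friction and masses are not known exactly. Their poses are not given: they have to be found in the camera images.
- case: Grey plastic storage case, fixed to the table: an open box 132 mm (its x) by 130 mm (its y) by 50 mm high, walls and floor 4 mm thick. Origin: centre of its underside; z up. The lid is hinged on the rim of the +x wall; the spring catch is on the outside of the -x wall, in the middle. The -x wall looks roughly towards the robot (yaw within 0.4 rad)
- case_cradle (a point): Centre of the case's inner floor, 4 mm above the table, axes as the case's: the middle of the volume's underside belongs here. Four white corner angles, 12 mm high, leave a bed 112 mm (case x) by 74 mm (case y) for the volume; its long sides are open between the angles for the fingers, with 30 mm from the laid volume to each side wall
- case_hinge (a point): Middle of the lid's hinge line, 50 mm above the table, 66 mm from the case centre on its +x side; the hinge line runs along the case's y
- case_lid (a joint): Lid angle in rad: 0 level on the rim, 1.57 upright, 2.0 leaning fully back beyond the hinge (starts at 1.7 to 1.9). A friction hinge: the lid stays where it is put; 1 to 2 N at its edge swings it. Unlatched on the catch it rests at 0.057 to 0.105; latched at 0 to 0.046. A screw setting that cannot be measured beforehand raises the latched edge by 0 to 6 mm
- lid_edge (a point): Place to press: on the lid's outer face, mid-width, 6 mm in from the free edge, 142 mm from the hinge. The lid is a grey plate 148 mm (hinge to free edge) by 134 mm by 4 mm, its underside on the hinge line; a lip 50 mm wide hangs 22 mm down from the middle of the free edge, outside the case. Axes turn with the lid: z out of the outer face, x towards the hinge
- volume_center (a point): Centre of the small bound volume, half-way up: a closed rigid book in plain vellum lying flat on the table, 100 mm (its x) by 62 mm (its y) by 26 mm thick (z up), 0.11 to 0.22 kg. The smallest book on the table; take it across the 62 mm. Either end may go to the hinge
- octavo: A larger vellum book lying flat, 165 x 105 x 34 mm, not to be moved. Origin: centre of its underside
- brass_weight: Round brass paperweight, 44 mm across, 50 mm high, not to be moved. Origin: centre of its underside
- dust_brush: Small brush, 170 mm long, lying along its x, not to be moved. Origin: near the middle of its underside
- logger: White climate logger, 60 x 42 x 18 mm, lying flat, not to be moved. Origin: centre of its underside
- pencil_pot: White ceramic pot, 72 mm across, 85 mm high, not to be moved. Origin: centre of its underside
- case_catch (a point): The sprung steel nose of the catch, 41 to 47 mm up (screw setting; point given for 41), mid-width on the outside of the case's -x wall; axes as the case's. The lid's lip hooks under it. Pressed at lid_edge, the lip rides down 6 mm on the nose against a force rising to 10 to 15 N, snaps through and drops 2 mm onto a nearly rigid rubber stop. Half-way to the hinge it takes twice the force
Not all that is in view belongs to the job. Leave any black or orange look-alike of the part that bears volume_center alone.

How it is judged (in metres and radians):
On the way:
1. the small volume lies flat in the cradle, let go, with the lid still open (z of volume_center in the frame of case_cradle below 0.016 m and horizontal distance between volume_center and case_cradle below 0.01 m and angle between volume_center's own z axis and vertical below 0.08 rad and contact force between the fingers and pocket_volume below 0.05 N and value of joint case_lid above 0.3 rad), for 0.2 s.
At the end, for the whole second after the job is handed in: The lid is latched: it stays by itself below 0.0515 rad (an unlatched lid springs back above 0.055), at rest; the small volume lies flat in the cradle (middle within 10 mm of the cradle's centre, tilt below 0.08 rad) (value of joint case_lid below 0.0515 rad and velocity of joint case_lid below 0.05 rad/s and z of volume_center in the frame of case_cradle below 0.016 m and horizontal distance between volume_center and case_cradle below 0.01 m and angle between volume_center's own z axis and vertical below 0.08 rad); the robot touches nothing.
It fails at once if the lid is borne on with more than 25 N (contact force between any of the fingers, the arm and case_lid above 25 N).
It fails at once if a bystander is moved by more than 20 mm (distance of any of octavo, brass_weight, dust_brush, logger, pencil_pot from where it was at the start of the episode above 0.02 m).
It also fails if it takes over 72 s, if anything falls off the work surface, if the arm or the gripper's body presses on something with over 40 N, if the wrist force passes 120 N, or if a joint passes its speed limit or range.

## Working session

There is one attempt and no reset: what is moved stays moved. The work goes in short steps, each a Python script; the robot and the scene stay as the last script left them, time stands still between calls to the robot, and variables do not carry over. Pictures are saved under pics/ and viewed, at most 10 in all, crops included, and the job is handed in when it is done.

```bash
mkdir -p pics; ls; cat > h.py <<'E'
import numpy as np, cv2
from rig import robot
def save(n,im): cv2.imwrite(f'pics/{n}.png',im[:,:,::-1])
def cloud(name):
    pose=(np.array(robot.read_position()),np.array(robot.read_tcp_rot())) if name=='wrist' else None
    im,d=robot.grab_frame(name); c=robot.camera_info(name)
    f=im.shape[0]/2/np.tan(np.radians(c['vfov'])/2)
    v,u=np.mgrid[:im.shape[0],:im.shape[1]]
    P=np.stack([(u-c['cx'])/f*d,(v-c['cy'])/f*d,d],-1)
    if name=='wrist':
        T=np.array(c['T_tool_cam']); P=P@T[:3,:3].T+T[:3,3]; P=P@pose[1].T+pose[0]
    else:
        T=np.linalg.inv(np.array(c['view'])); P=P@T[:3,:3].T+T[:3,3]
    P[d==0]=np.nan
    return im,P
E
python3 - <<'E'
from h import *
for n in('top','side'):
    im,P=cloud(n); save(n,im); np.save(n+'.npy',P); print(n,{k:v for k,v in robot.camera_info(n).items()})
c=robot.camera_info('wrist');print(c,robot.read_t(),robot.read_force(),robot.read_tcp_rot())
E
```

```text
pics
top {'vfov': 45.836685215815535, 'cx': 282.6771101967987, 'cy': 220.49686508310072, 'view': array([[-3.66022919e-03, -9.99993294e-01, -1.20075527e-04,
         1.44702810e-02],
       [-9.94347989e-01,  3.65230690e-03, -1.06107196e-01,
         5.29431768e-01],
       [ 1.06106923e-01, -2.68979795e-04, -9.94354690e-01,
         1.58742585e+00],
       [ 0.00000000e+00,  0.00000000e+00,  0.00000000e+00,
         1.00000000e+00]])}
side {'vfov': 45.866915995653244, 'cx': 278.6185308257793, 'cy': 211.07293737718115, 'view': array([[-0.96557165, -0.25968914, -0.01526219,  0.50266704],
       [-0.18786876,  0.73670742, -0.64959026,  0.15244117],
       [ 0.1799353 , -0.62435865, -0.76013128,  1.29010137],
       [ 0.        ,  0.        ,  0.        ,  1.        ]])}
{'vfov': 67.9899933418747, 'cx': 280.49455477015516, 'cy': 204.02860764916664, 'T_tool_cam': array([[-7.02535253e-04, -9.50640384e-01, -3.10294002e-01,
         8.47476544e-02],
       [ 9.99999752e-01, -6.52642149e-04, -2.64610645e-04,
        -1.56351986e-04],
       [ 4.90386204e-05, -3.10294111e-01,  9.50640606e-01,
        -1.56921417e-01],
       [ 0.00000000e+00,  0.00000000e+00,  0.00000000e+00,
         1.00000000e+00]])} 0.1 [ 0.52145587  0.41215872 -1.18008249] [[-9.20005000e-01 -3.91905951e-01 -7.25415386e-04]
 [-3.91906596e-01  9.20004041e-01  1.33565030e-03]
 [ 1.43935786e-04  1.51310003e-03 -9.99998845e-01]]
```

View pics/top.png

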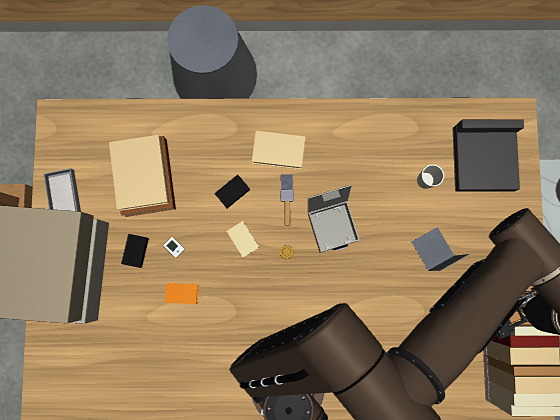

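View pics/side.png

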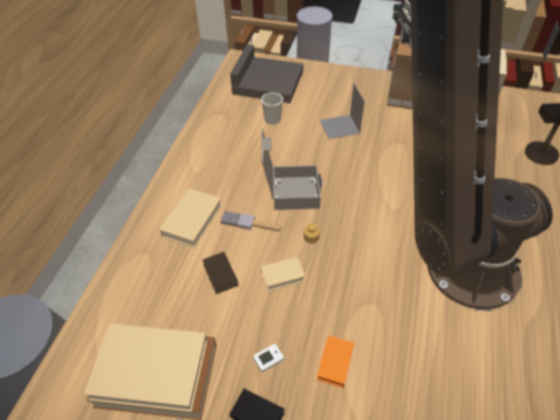

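The top view shows the small vellum volume at about (243,239), the case at (333,222) with its lid leaning back to (330,195), the brass weight at (287,252), the brush at (287,200), the octavo at (278,149) and the logger at (174,247). The side view agrees, with the volume at (283,272), the case at (296,187) and the lid at (268,165).

```bash
python3 - <<'E'
from h import *
P=np.load('top.npy'); im=cv2.imread('pics/top.png')
print('table z',P[300,140],P[255,243])
sub=np.zeros(P.shape[:2],bool); sub[215:262,222:265]=1
m=sub&(P[...,2]>.015)&(P[...,2]<.04)
r=cv2.minAreaRect(P[m][:,:2].astype(np.float32)*1000); print('vol',r,m.sum(),np.nanmedian(P[m][:,2]),cv2.boxPoints(r))
sub[:]=0; sub[180:256,300:362]=1
m=sub&(P[...,2]>.04)&(P[...,2]<.056)
r=cv2.minAreaRect(P[m][:,:2].astype(np.float32)*1000); print('rim',r,m.sum(),cv2.boxPoints(r))
m=sub&(P[...,2]>.07); print('lid',m.sum(),P[m].min(0),P[m].max(0))
sub[:]=0; sub[242:262,277:298]=1; m=sub&(P[...,2]>.02); print('weight',np.median(P[m],0))
sub[:]=0; sub[170:228,278:296]=1; m=sub&(P[...,2]>.01); print('brush',P[m].min(0),P[m].max(0))
E
```

```text
table z [ 0.27366804  0.4796274  -0.00650742] [0.41802662 0.14128131 0.02522792]
vol ((471.4418640136719, 144.57281494140625), (99.83133697509766, 61.95097351074219), 32.055015563964844) 585 0.024665294438494634 [[412.69666 144.33383]
 [445.5761   91.82797]
 [530.1871  144.8118 ]
 [497.30762 197.31766]]
rim ((505.2030029296875, -151.66098022460938), (145.96571350097656, 131.2333221435547), 16.541954040527344) 301 [[ 416.5586  -109.53958]
 [ 453.92297 -235.34134]
 [ 593.8474  -193.78238]
 [ 556.48303  -67.98062]]
lid 557 [ 0.55897506 -0.19260424  0.07022621] [ 0.61597083 -0.06175339  0.20541475]
weight [0.42636562 0.00226881 0.03421036]
brush [ 0.51554856 -0.01894254  0.01002927] [0.68654095 0.01778249 0.02681826]
```

```bash
cat >> h.py <<'E'
def down(deg):
    a=np.radians(deg); x=np.array([np.cos(a),np.sin(a),0]); z=np.array([0,0,-1.]); return np.column_stack([x,np.cross(z,x),z])
E
python3 - <<'E'
from h import *
robot.goto([0.47,-0.163,0.26],down(196.5))
im,P=cloud('wrist'); save('w_case',im); np.save('w_case.npy',P)
print(robot.read_position(),robot.read_t())
robot.goto([0.471,0.145,0.17],down(212))
im,P=cloud('wrist'); save('w_vol',im); np.save('w_vol.npy',P)
print(robot.read_position(),robot.read_t())
m=(P[...,2]>.016)&(P[...,2]<.035)&(np.hypot(P[...,0]-.471,P[...,1]-.145)<.075)
r=cv2.minAreaRect(P[m][:,:2].astype(np.float32)*1000); print('vol',r,m.sum(),np.nanmedian(P[m][:,2]))
P=np.load('w_case.npy')
m=(P[...,2]>.044)&(P[...,2]<.054)&(np.hypot(P[...,0]-.51,P[...,1]+.15)<.12)
r=cv2.minAreaRect(P[m][:,:2].astype(np.float32)*1000); print('rim',r,m.sum(),cv2.boxPoints(r))
cv2.imwrite('pics/rimmask.png',m*255)
a=cv2.imread('pics/w_case.png'); a[m]=(0,0,255); b=cv2.imread('pics/w_vol.png')
cv2.imwrite('pics/both.png',cv2.resize(np.hstack([a,b]),(800,300)))
E
```

```text
[ 0.46996914 -0.16363814  0.25985325] 1.975
[0.47143214 0.14417885 0.17037451] 3.2417
vol ((472.9603576660156, 144.12522888183594), (100.3175277709961, 62.2586669921875), 31.959400177001953) 5897 0.024834035113852154
rim ((506.6141357421875, -153.08497619628906), (145.32040405273438, 133.52511596679688), 17.00423812866211) 2146 [[ 417.6062  -110.48999]
 [ 456.65463 -238.17783]
 [ 595.6221  -195.67996]
 [ 556.5736   -67.99213]][ WARN:0@3.881] global loadsave.cpp:1063 imwrite_ Unsupported depth image for selected encoder is fallbacked to CV_8U.
```

View pics/both.png

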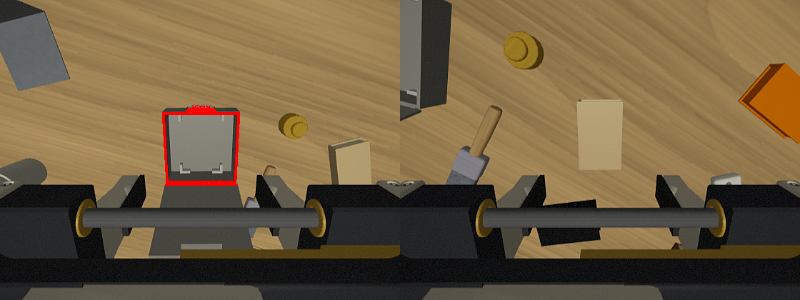

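The left picture shows the case rim (masked red, x 163–240, y 107–186) with the catch at (201,108). On the right is the volume alone at (600,135), well aligned. The rim extent includes the catch, so I'll fit the walls separately and grasp the volume.

```bash
python3 - <<'E'
from h import *
P=np.load('w_case.npy')
m=(P[...,2]>.044)&(P[...,2]<.054)&(np.hypot(P[...,0]-.51,P[...,1]+.15)<.12)
Q=P[m][:,:2]; c0=np.array([.5066,-.1531])
for yaw in (16.,16.5,17,17.5):
    a=np.radians(yaw); L=(Q-c0)@np.array([[np.cos(a),-np.sin(a)],[np.sin(a),np.cos(a)]])
    def ex(s,i): return np.round(1000*np.percentile(L[s,i],[1,50,99]),1)
    x,y=L.T
    print(yaw,'-x',ex((x<-.04)&(abs(y)>.03)&(abs(y)<.06),0),'+x',ex((x>.05)&(abs(y)<.055),0),'-y',ex((y<-.055)&(abs(x)<.045),1),'+y',ex((y>.055)&(abs(x)<.045),1))
    s=(abs(x)<.045); 
    print([np.polyfit(x[s&k],y[s&k],1)[0] for k in (y<-.055,y>.055)])
# lid plane
m=(P[...,2]>.07)&(np.hypot(P[...,0]-.59,P[...,1]+.13)<.12); M=P[m]; print('lid w',m.sum(),M.min(0),M.max(0))
T=np.load('top.npy')[180:230,300:362].reshape(-1,3); T=T[T[:,2]>.07]
a=np.radians(17); n=np.array([np.cos(a),np.sin(a)])
for A in(T,M):
  if len(A): u=(A[:,:2]-c0)@n; print(np.polyfit(A[:,2],u,1),u.min(),u.max(),A[:,2].max())
R=down(212)
robot.servo_line([.473,.1441,.006],R,speed=.12)
robot.move_gripper(0)
print(robot.read_grip_width()*88,robot.read_finger_force(),robot.read_force())
robot.servo_line([.473,.1441,.16],speed=.15)
print(robot.read_grip_width()*88,robot.read_force(),robot.read_t())
E
```

```text
16.0 -x [-62.  -59.6 -57.3] +x [65.7 69.2 72.2] -y [-64.5 -61.7 -59.6] +y [61.5 63.6 66. ]
[np.float64(0.011072877977839297), np.float64(0.010819787828239155)]
16.5 -x [-61.5 -59.2 -52.5] +x [65.9 69.2 72. ] -y [-64.2 -61.7 -59.9] +y [61.7 63.6 66. ]
[np.float64(0.0021523656034517966), np.float64(0.0030630701389486766)]
17 -x [-61.8 -59.5 -44.4] +x [65.9 69.2 72.1] -y [-64.2 -61.7 -59.8] +y [61.6 63.5 66.1]
[np.float64(-0.007112348901093705), np.float64(-0.00575657133587927)]
17.5 -x [-62.3 -59.4 -43.8] +x [65.7 69.1 72.4] -y [-64.4 -61.7 -59.5] +y [61.5 63.6 66.3]
[np.float64(-0.016062188570944876), np.float64(-0.013983888069524691)]
lid w 7207 [ 0.55842959 -0.19467626  0.07002184] [ 0.62017886 -0.06163964  0.19954293]
[0.10687784 0.0676342 ] 0.07089605420616477 0.09785943862189499 0.2054147536122155
[0.11954087 0.06786275] 0.07159621273617668 0.09925592365776016 0.19954293100117867
62.149507376716755 29.999437630176544 [-1.22185882 -0.76483931  2.79216281]
62.09813335748825 [-0.11528989 -0.37314637 -2.45721345] 6.4833
```

```bash
cat >> h.py <<'E'
YAW=16.6; C=np.array([.5106,-.1509,0]); RC=down(180+YAW)
_a=np.radians(YAW); EX=np.array([np.cos(_a),np.sin(_a),0]); EY=np.array([-np.sin(_a),np.cos(_a),0]); Z=np.array([0,0,1.])
E
python3 - <<'E'
from h import *
robot.servo_line(C+.13*Z,RC,speed=.2)
f0=np.array(robot.read_force())
robot.servo_line(C+.03*Z,speed=.1); print(np.array(robot.read_force())-f0)
z=.03
while z>.0101:
    z-=.002; robot.servo_line(C+z*Z,speed=.05); f=np.array(robot.read_force())-f0
    if np.linalg.norm(f)>4: break
print(z,f,robot.read_position())
robot.move_gripper(.79)
print(robot.read_grip_width()*88,np.array(robot.read_force())-f0,robot.read_finger_force())
robot.servo_line(C+.09*Z,speed=.08)
robot.servo_line(C+.27*Z-.04*EX,speed=.2)
im,P=cloud('wrist'); save('placed',im); np.save('placed.npy',P); print(robot.read_t())
m=(P[...,2]>.022)&(P[...,2]<.036)&(np.hypot(P[...,0]-C[0],P[...,1]-C[1])<.058)
r=cv2.minAreaRect(P[m][:,:2].astype(np.float32)*1000); print(r,m.sum(),np.median(P[m],0))
E
```

```text
[-0.08177881  0.79830064 -0.12136419]
0.009999999999999986 [-0.62720804 -0.35172745  3.35960868] [ 0.5109045  -0.15089468  0.01020614]
69.615515141699 [-0.59416344  0.61729381  1.2853816 ] 0.0
14.475
((510.88751220703125, -151.09487915039062), (100.31867980957031, 62.10588836669922), 16.758697509765625) 3283 [ 0.50825262 -0.15182732  0.02889976]
```

View pics/placed.png

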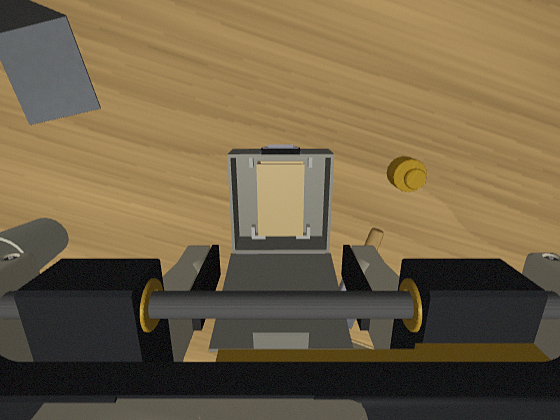

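The volume lies centred and flat in the cradle (280,200), between the white angles and 1 mm or less from the target. Next I swing the lid.

```bash
cat >> h.py <<'E'
def lid(th,r=.13,off=None):
    off=.011*np.sin(th) if off is None else off
    return C+.066*EX+.05*Z+r*(-np.cos(th)*EX+np.sin(th)*Z)+(.004+off)*(np.sin(th)*EX+np.cos(th)*Z)
E
python3 - <<'E'
from h import *
robot.move_gripper(0)
robot.servo_line(C+.27*Z+.165*EX,RC,speed=.25)
robot.servo_line(C+.165*Z+.165*EX,speed=.2)
f0=np.array(robot.read_force()); print(robot.read_t())
for th in np.arange(1.9,.29,-.115):
    robot.servo_line(lid(th),speed=.12)
    f=np.array(robot.read_force())-f0; print(round(th,2),f.round(1))
    if np.linalg.norm(f)>9: break
print(robot.read_position(),robot.read_t())
im,d=robot.grab_frame('side'); save('swing',im[60:300,150:450])
E
```

```text
17.3167
1.9 [-0.9 -1.7 -0.2]
1.78 [-0.5 -0.6 -0. ]
1.67 [ 0.6 -1.4 -0.9]
1.56 [ 0.1 -0.5  0. ]
1.44 [-0.  -0.5 -0.8]
1.32 [-1.3 -0.2  0.2]
1.21 [-0.8 -0.1  0.4]
1.1 [-0.6 -1.1 -0.5]
0.98 [ 0.2 -0.3  0.4]
0.86 [-1.1  0.4 -0.2]
0.75 [-0.4 -0.8 -0.9]
0.64 [-1.  -0.1 -1. ]
0.52 [-0.6  0.7  0.1]
0.4 [ 0.6 -0.4  0.3]
[ 0.46245136 -0.16527789  0.10902293] 21.4583
```

View pics/swing.png

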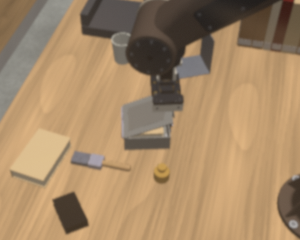

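The lid has followed the finger to about 0.4 rad, at (148,120) in the crop. Now I press its edge in small steps.

```bash
python3 - <<'E'
from h import *
robot.servo_line(lid(.4,.142,.012),speed=.1)
fz0=np.mean([robot.read_force()[2] for _ in range(5)])
robot.servo_line(lid(.2,.142,0),speed=.08)
p=lid(.2,.142,0); z=p[2]; pk=0; log=[]; 
xy=lid(.06,.142,0)
robot.servo_line([xy[0],xy[1],z],speed=.08)
while z>.046 and robot.read_t()<60:
    z-=.001 if pk<3 else .0004
    robot.servo_line([xy[0],xy[1],z],speed=.02)
    f=np.mean([robot.read_force()[2] for _ in range(4)])-fz0
    log.append((round(z*1e3,1),round(float(robot.read_position()[2])*1e3,1),round(float(f),1)))
    pk=max(pk,f)
    if f>19 or (pk>8 and f<pk*.5): break
print(log,pk,robot.read_t())
E
```

```text
[(np.float64(81.1), 81.2, -0.7), (np.float64(80.1), 80.1, -1.0), (np.float64(79.1), 79.1, -1.1), (np.float64(78.1), 78.0, -0.6), (np.float64(77.1), 77.1, -0.4), (np.float64(76.1), 76.1, -1.3), (np.float64(75.1), 75.1, -1.6), (np.float64(74.1), 74.1, -1.2), (np.float64(73.1), 73.1, -0.8), (np.float64(72.1), 72.1, -0.8), (np.float64(71.1), 71.1, -0.8), (np.float64(70.1), 70.1, -0.7), (np.float64(69.1), 69.1, -1.0), (np.float64(68.1), 68.1, -1.5), (np.float64(67.1), 67.1, -1.1), (np.float64(66.1), 66.1, -1.5), (np.float64(65.1), 65.2, 2.0), (np.float64(64.1), 64.4, 4.7), (np.float64(63.7), 64.1, 6.6), (np.float64(63.3), 63.8, 7.2), (np.float64(62.9), 63.4, 7.3), (np.float64(62.5), 63.0, 7.5), (np.float64(62.1), 62.6, 8.7), (np.float64(61.7), 62.2, 9.6), (np.float64(61.3), 61.8, 9.0), (np.float64(60.9), 61.5, 9.1), (np.float64(60.5), 61.1, 9.2), (np.float64(60.1), 60.7, 9.7), (np.float64(59.7), 60.3, 9.2), (np.float64(59.3), 59.9, 9.5), (np.float64(58.9), 58.8, -0.7)] 9.69152296077207 30.4583
```

The catch clicked: the force fell from 9.5 N to 0 at about 59 mm. I'll back off and check.

```bash
python3 - <<'E'
from h import *
p=np.array(robot.read_position())
robot.servo_line(p+.03*Z,speed=.05)
robot.servo_line(C+.3*Z-.05*EX,speed=.2)
robot.dwell(.3)
im,P=cloud('wrist'); save('end',im)
D=P-C; x=D@EX; y=D@EY; m=(abs(y)<.055)&(x>-.075)&(x<.055)&(P[...,2]>.03)&(P[...,2]<.1)
a=np.polyfit(x[m],P[...,2][m],1); print(m.sum(),a,'at edge',np.polyval(a,-.076),'at hinge',np.polyval(a,.066),robot.read_t())
E
```

```text
7443 [-0.02107764  0.05490769] at edge 0.05650958943742208 at hinge 0.05351656453573224 32.775
```

View pics/end.png

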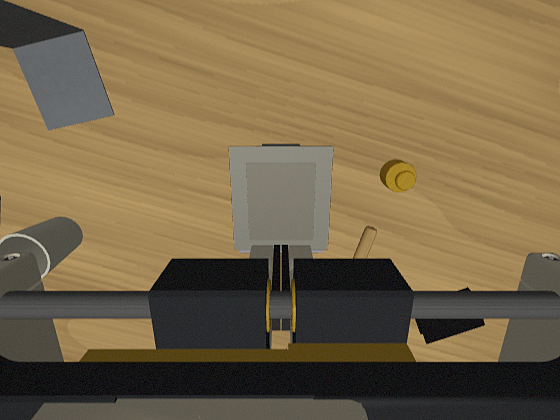

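The lid is closed on the case (230–333, 146–250) at about 0.021 rad. That is latched, and the robot is clear.

```bash
python3 -c "
from rig import robot
print(robot.job_done())"
```

```text
the job is handed in; nothing more can be done
None
```

The volume was laid flat in the cradle and the lid pressed shut until the catch clicked (about 10 N at most); it measured about 0.02 rad with the arm clear, and I handed the job in at about 33 s without being shown the verdict.

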